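# Shoe horn off the flat table into the tier box

### The job

Put the longer of the two flat white shoe horns in the upper tier of the clear box. It is too thin to pick up as it lies: slide it until its handle overhangs the table's front edge, grip it there, and lay it flat and straight in the tier, blade first, over half its length inside and the handle out of the open front. Leave the shorter horn where it lies.

Things in the scene. Friction and masses are not known exactly. Their poses are not given: they have to be found in the camera images.
- horn_mid (a point): Longer shoe horn: flat stiff white plastic, 175 x 3 mm thick, 35 g, lying flat. Point: its middle, 1.5 mm up. x runs to the handle end (87.5 mm away), which points within 12 deg of the front edge but stops short of it. Handle: straight, 34 mm wide, rounded end, dark hole mark; blade (-x end): 60 mm long, 46 wide. Pressed from above by closed fingertips (5 to 15 N) it slides along with them.
- short_horn_mid (a point): The shorter shoe horn, same plastic and shape but only 105 mm long (handle 30, blade 42 mm wide, 3 mm thick). Point: its middle; x towards its handle end. It stays where it lies. The two horns and the box lie side by side in any order.
- tier_floor (a point): Clear plastic tier box with grey rims, fixed, 130 long (x), 82 wide, 70 mm high, two tiers. Point: centre of the upper tier's floor, 45 mm above the table. The upper tier is open at the top and at its front (+x, 65 mm from the point, no lip), which faces the table's front edge. Side and back walls (3 mm) rise 25 mm above this floor; 76 mm free between sides; back wall's inner face at x = -62 mm.
- table_edge (a point): Middle of the straight upper front edge of the table, the edge farthest from the robot. x points outwards over the edge, y along it, z up. The table top is level with this point and 28 mm thick; beyond the edge the space is free, also below table height.

How it is judged:
By the outcome, as a careful person would: the job done as asked, in the order asked, and still so for the second after the job is handed in, with the robot touching nothing.
It also fails if it takes over 58 s, if anything falls off the work surface, if the arm or the gripper's body presses on something with over 40 N, if the wrist force passes 120 N, or if a joint passes its speed limit or range.

### The arm

A 7-joint arm with a two-finger parallel gripper is mounted at the origin on the work surface. World frame = base frame: x ahead of the robot, y to its left, z up, the work surface at z = 0. Lengths are in m, angles in rad, forces in N, time in s.
With the tool pointing down it reaches from about 0.425 to 0.875 m from the base axis. Payload 4.7 kg.
Tool frame: the origin (TCP) lies midway between the tips of the shut fingers; the grasp point (between the pads) lies 19 mm behind it; z points along the fingers, y is the direction in which the jaws open and shut (so a half turn about z gives the same grasp; the last joint's range is limited). The gripper opens to 87 mm and grips with 3 to 60 N. Pads are 19 mm wide; open, the fingers measure 117 mm over their backs; the gripper's body (75 mm by 190 mm) begins 51 mm behind the grasp point.
Start: joints at [1.141, 0.321, -0.07, 1.45, 0.023, 1.371, -0.057], TCP at [0.279, -0.587, 0.223] pointing down, gripper open.
Joint ranges: [-2.86, 2.86], [-0.3, 2.09], [-1.38, 1.24], [0.06, 2.45], [-1.56, 4.7], [0.09, 2.05], [-2.69, 2.69]. Speed limits (rad/s): [2.57, 2.57, 3.14, 3.14, 3.14, 3.14, 3.14].

### API

Orientations are given as a rotation vector (axis times angle).
In Python, from bench import monitor, eyes, order gives the robot as it stands. The module is installed in compiled form; this text tells all that it offers.
- The arm moves only by the shell command python3 -m pendant 'ROWS' [FORCE]. ROWS is JSON, a list of rows, each a list of 3 entries, a list of its own where there are three numbers: the turn, a rotation vector about the tool's x, y, z in degrees, then the shift along the tool's x, y, z in m, then the gripper command: -1 is fully open, 1 is shut, values between are in proportion. In form: [[[rx, ry, rz], [tx, ty, tz], hand], ...]. A call has 1 to 8 rows; each row shifts and turns the commanded pose from where the row before left it, along the tool's axes as they then stand; what a row does not reach is not made up. A row lasts 1/8 s, in which the tool goes at most 62.5 mm and 10.7 degrees, less where a joint would pass 70% of its speed; a pose out of reach is approached as far as the arm can. A call is refused whole if a number of a shift passes 0.0625 or a number of a turn 10.7, either way. A call with a gripper value outside its range is refused whole. The fingers move at their own pace and stop on an object; FORCE is the grip in N (left out, the last holds). Time passes only in rows, so rows that do not move let the fingers close. It gives the time, the measured TCP pose, the force and the opening at its end, in the units of the state.
- monitor.get_state(): the state, without advancing time (a new reading comes with each control period).
- eyes.get_image(name): name is "side" or "top"; returns a dict with "color" (384x512x3 uint8, red, green, blue), "range_z" (384x512 float32, m along the optical axis (not along the pixel's ray), 0 where there is no reading), "fx", "fy", "cx", "cy" (pixels), "world_to_cam" (4x4, takes a point from world to camera coordinates). Camera axes: x right, y up, looking along -z (the intrinsics and any distortion apply to the point x, -y, -z); pixel columns grow to the right and rows downward; lengths in m; the calibration is good to about 2 mm. A picture is of the moment at which its call begins.
- order.close_job(): hands the job in, once; it reports no verdict.
The state is a dict: "time": time; "joint_positions": joint angles; "qd": joint speeds; "joint_torque": joint torques, N m; "position": TCP position; "tool_rot": TCP orientation; "ft_force": force on the tool from outside, world axes, zero at the start; "torque": the same for the moment, N m; "grip_width": opening from 0.0 (shut) to 1.0 (fully open).
Only numpy, scipy, OpenCV 4.12 (cv2) and the standard library are available. Lean on these libraries where they do the work, as an engineer would, in place of code of your own. Each camera call takes 0.05 s, during which the arm holds its last target.

## Working session

There is one attempt and no reset: what is moved stays moved. The work goes in short steps, Python scripts to look and compute and a shell command to move; the robot and the scene stay as the last step left them, time stands still between calls to the robot, and variables do not carry over. Pictures are saved under pics/ and viewed, and the job is handed in when it is done.

```bash
mkdir -p pics; ls; python3 - <<'E'
from bench import monitor, eyes
import cv2,numpy as np
s=monitor.get_state();print({k:np.round(v,3).tolist() for k,v in s.items()})
for n in("top","side"):
    im=eyes.get_image(n);cv2.imwrite(f"pics/{n}0.png",im["color"][:,:,::-1]);np.savez(f"{n}0.npz",**im)
    print(n,im["fx"],im["fy"],im["cx"],im["cy"],np.round(im["world_to_cam"],4).tolist(),[k for k in im])
E
```

```text
pics
{'time': 0.0, 'joint_positions': [1.141, 0.322, -0.07, 1.452, 0.023, 1.371, -0.057], 'qd': [0.0, 0.001, -0.001, -0.001, 0.0, -0.0, -0.001], 'joint_torque': [-0.001, -49.129, -0.404, -31.252, -0.064, 0.044, 0.0], 'position': [0.279, -0.587, 0.221], 'tool_rot': [-3.063, -0.691, 0.001], 'ft_force': [0.253, -0.017, 0.295], 'torque': [-0.02, 0.008, 0.006], 'grip_width': 0.999}
top 366.51079039158907 366.51079039158907 250.6277693411436 190.88891413923653 [[0.0248, -0.9996, 0.0133, -0.0192], [0.9864, 0.0266, 0.1619, -0.5228], [-0.1622, 0.0091, 0.9867, -0.6806], [0.0, 0.0, 0.0, 1.0]] ['color', 'range_z', 'fx', 'fy', 'cx', 'cy', 'world_to_cam']
side 353.09891924013266 353.09891924013266 251.20903254132804 186.25946576331148 [[0.9976, -0.0682, 0.0119, -0.5165], [0.0305, 0.5866, 0.8093, -0.0452], [-0.0621, -0.807, 0.5873, -0.6777], [0.0, 0.0, 0.0, 1.0]] ['color', 'range_z', 'fx', 'fy', 'cx', 'cy', 'world_to_cam']
```

View pics/top0.png

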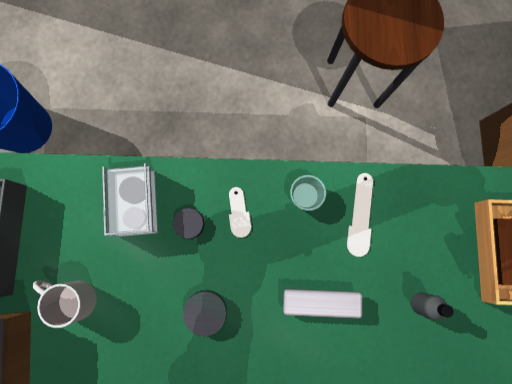

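View pics/side0.png

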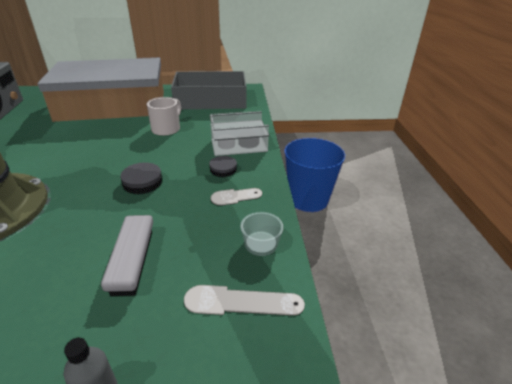

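The top view shows the long horn at about (362,215), with its handle hole at (365,179). The short horn is at (239,212), the box at (130,200) and the front edge at about row 160. Next I measure them.

```bash
cat > h.py <<'E'
import numpy as np,cv2
def cast(im,uv,z):
    uv=np.atleast_2d(np.asarray(uv,float)); M=np.asarray(im["world_to_cam"]);R=M[:3,:3];t=M[:3,3]
    d=np.c_[(uv[:,0]-im["cx"])/im["fx"],-(uv[:,1]-im["cy"])/im["fy"],-np.ones(len(uv))]@R
    o=-R.T@t; s=(z-o[2])/d[:,2]; return o+s[:,None]*d
def proj(im,P):
    P=np.atleast_2d(P);M=np.asarray(im["world_to_cam"]);c=P@M[:3,:3].T+M[:3,3]
    return np.c_[im["cx"]-im["fx"]*c[:,0]/c[:,2],im["cy"]+im["fy"]*c[:,1]/c[:,2]]
def cloud(im):
    r=np.asarray(im["range_z"]);v,u=np.nonzero(r>0);M=np.asarray(im["world_to_cam"])
    d=r[v,u];c=np.c_[(u-im["cx"])/im["fx"]*d,-(v-im["cy"])/im["fy"]*d,-d]
    return u,v,(c-M[:3,3])@M[:3,:3]
def horn(im,box,z=0.003,thr=150):
    c=np.asarray(im["color"]).astype(int);x0,y0,x1,y1=box
    m=((c.min(2)>thr)&(c.max(2)-c.min(2)<50)).astype(np.uint8)
    k=np.zeros_like(m);k[y0:y1,x0:x1]=m[y0:y1,x0:x1]
    cs,_=cv2.findContours(k,cv2.RETR_EXTERNAL,cv2.CHAIN_APPROX_NONE);q=max(cs,key=cv2.contourArea)[:,0]
    P=cast(im,q,z)[:,:2].astype(np.float32)
    return q,P,cv2.minAreaRect(P)
E
python3 - <<'E'
from h import *
T=dict(np.load("top0.npz"));S=dict(np.load("side0.npz"))
for n,im,bl,bs in(("top",T,(335,165,390,265),(220,180,260,245)),("side",S,(175,275,315,325),(200,180,270,210))):
  for b in(bl,bs):
    q,P,r=horn(im,b)
    ext=P[P[:,0].argmax()],P[P[:,0].argmin()]
    print(n,"rect",np.round(r[0],4),np.round(r[1],4),round(r[2],1),"ends",np.round(ext,4).tolist(), q.min(0),q.max(0))
# edge
c=T["color"].astype(int);g=(c[:,:,1]-c[:,:,0]>25)
for u in(60,180,230,280,340,400,440):
    v=np.nonzero(g[:230,u])[0];v=v[0] if len(v) else -1
    print("edge",u,v,np.round(cast(T,(u,v-.5),0)[0],4))
c=S["color"].astype(int)
big=cv2.resize(T["color"][140:260,80:280,::-1],None,fx=4,fy=4,interpolation=cv2.INTER_CUBIC);cv2.imwrite("pics/boxtop.png",big)
big=cv2.resize(S["color"][90:220,150:300,::-1],None,fx=4,fy=4,interpolation=cv2.INTER_CUBIC);cv2.imwrite("pics/boxside.png",big)
u,v,P=cloud(T)
for n,(a,b,cc,d) in dict(boxfl=(125,170,140,230),cyl=(180,215,197,230),cup=(290,175,328,212),rest=(285,290,360,315)).items():
    k=(u>=a)&(u<cc)&(v>=b)&(v<d);print(n,np.round(np.percentile(P[k,2],[2,25,50,75,98]),3),P[k,:2].mean(0).round(3))
E
```

```text
top rect [ 0.488  -0.2364] [0.0462 0.1752] 82.0 ends [[0.5745000243186951, -0.25049999356269836], [0.40139999985694885, -0.22339999675750732]] [347 173] [372 256]
top rect [0.4863 0.0179] [0.1032 0.0418] 7.8 ends [[0.5371999740600586, 0.020500000566244125], [0.43560001254081726, 0.0215000007301569]] [229 187] [250 236]
side rect [ 0.4895 -0.2389] [0.0464 0.1736] 80.1 ends [[0.5770000219345093, -0.24279999732971191], [0.4034000039100647, -0.2273000031709671]] [184 285] [303 313]
side rect [0.4898 0.0162] [0.1026 0.0407] 7.1 ends [[0.5400000214576721, 0.02810000069439411], [0.4390999972820282, 0.016499999910593033]] [212 188] [261 203]
edge 60 154 [0.5993 0.3985 0.    ]
edge 180 157 [0.5999 0.1454 0.    ]
edge 230 159 [0.5986 0.0394 0.    ]
edge 280 160 [ 0.5994 -0.0667  0.    ]
edge 340 162 [ 0.5986 -0.1945  0.    ]
edge 400 164 [ 0.5978 -0.3226  0.    ]
edge 440 165 [ 0.598  -0.4082  0.    ]
boxfl [0.043 0.044 0.045 0.046 0.048] [0.5   0.225]
cyl [0.017 0.019 0.02  0.021 0.023] [0.46  0.118]
cup [-0.001  0.002  0.006  0.028  0.044] [ 0.527 -0.125]
rest [0.028 0.037 0.038 0.039 0.041] [ 0.314 -0.147]
```

View pics/boxtop.png

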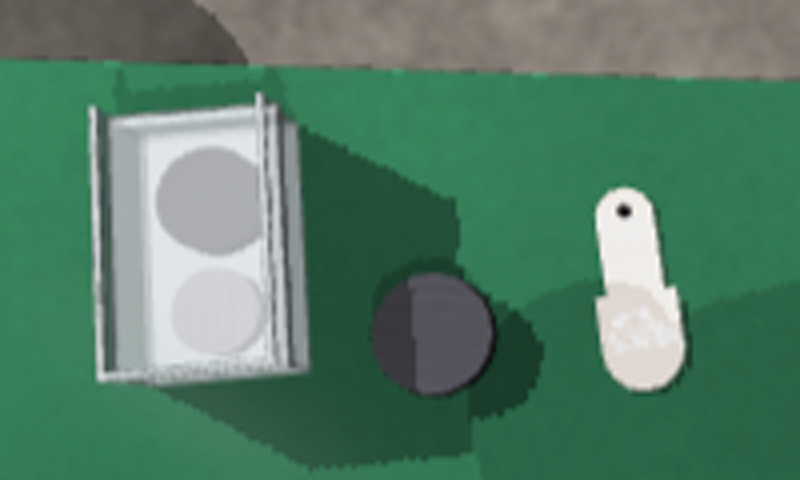

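View pics/boxside.png

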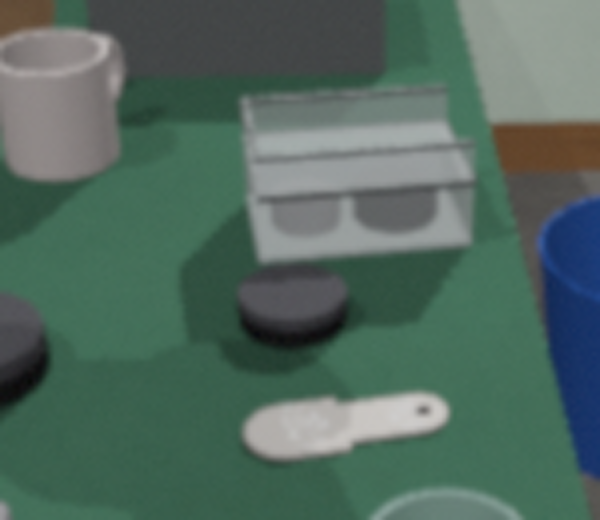

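The upper tier is empty; the discs seen through it are in the lower tier. Now the box pose and the tool axes.

```bash
python3 - <<'E'
from h import *
from scipy.spatial.transform import Rotation as R
for n,a,b in(("top0",(90,150,165,245),0),("side0",(200,100,280,165),0)):
    T=dict(np.load(n+".npz"));u,v,P=cloud(T)
    k=(u>=a[0])&(u<a[2])&(v>=a[1])&(v<a[3])&(P[:,2]>.062)&(P[:,2]<.078)
    r=cv2.minAreaRect(P[k,:2].astype(np.float32));print(n,k.sum(),np.round(r[0],4),np.round(r[1],4),r[2])
    m=np.zeros((384,512),np.uint8);m[v[k],u[k]]=255
    big=cv2.resize(np.hstack([T["color"][a[1]:a[3],a[0]:a[2],::-1],cv2.merge([m]*3)[a[1]:a[3],a[0]:a[2]]]),None,fx=5,fy=5,interpolation=cv2.INTER_NEAREST);cv2.imwrite(f"pics/rim_{n}.png",big)
    k=(abs(P[:,0]-.527)<.04)&(abs(P[:,1]+.125)<.04);print("cup top",np.percentile(P[k,2],[95,99.5]).round(3))
T=dict(np.load("top0.npz"))
for p in((103,167),(105,235),(145.5,164),(154,231)):print(p,cast(T,p,.07)[0].round(4))
print(R.from_rotvec([-3.063,-.691,.001]).as_matrix().round(3).tolist())
E
```

```text
top0 527 [0.499  0.2312] [0.131  0.0839] 6.8200602531433105
cup top [0.042 0.044]
side0 369 [0.5015 0.2296] [0.1298 0.0877] 6.458443641662598
cup top [0.041 0.043]
(103, 167) [0.5572 0.2773 0.07  ]
(105, 235) [0.4286 0.2621 0.07  ]
(145.5, 164) [0.5653 0.197  0.07  ]
(154, 231) [0.4383 0.1722 0.07  ]
[[0.903, 0.429, -0.001], [0.429, -0.903, 0.001], [-0.0, -0.002, -1.0]]
```

```bash
python3 - <<'E'
import cv2
a=cv2.imread("pics/rim_top0.png");b=cv2.imread("pics/rim_side0.png");print(a.shape,b.shape)
cv2.imwrite("pics/rt.png",cv2.resize(a,(800,int(a.shape[0]*800/a.shape[1]))))
E
```

```text
(475, 750, 3) (325, 800, 3)
```

View pics/rt.png

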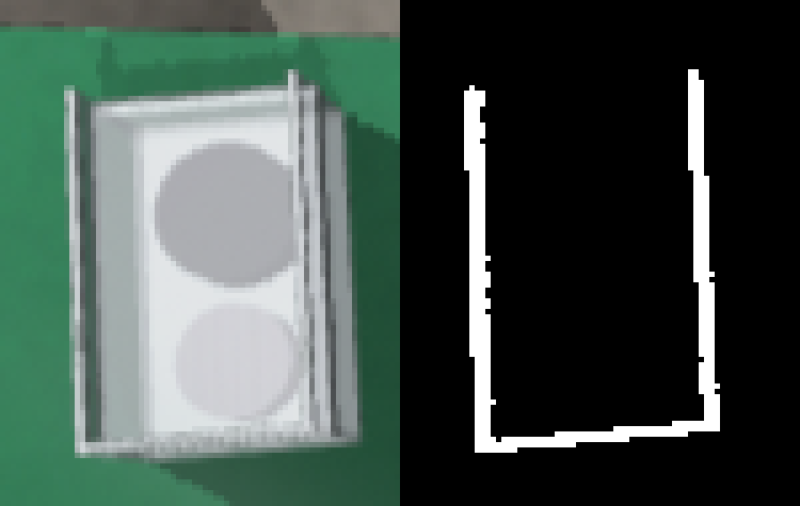

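View pics/rim_side0.png

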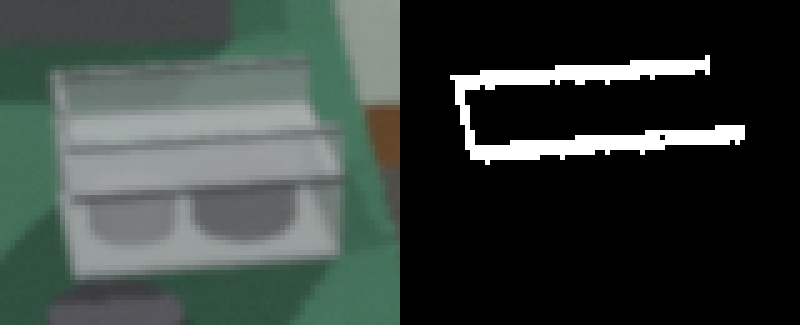

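The box centre is about (0.500, 0.2305), yawed +6.7°. The long horn's middle is about (0.4885, -0.2375), yawed about -9°, and the front edge is at x≈0.5985. I'll turn the tool to the horn's heading and fly over it.

```bash
python3 -m pendant '[[[0,0,8.6],[0,0,0],1],[[0,0,8.6],[0,0,0],1],[[0,0,8.6],[0,0,0],1],[[0,0,8.6],[0,0,0],1],[[0,0,0],[0.048,0,0],1],[[0,0,0],[0.048,0,0],1],[[0,0,0],[0.048,0,0],1],[[0,0,0],[0,0,0],1]]' 20; python3 -m pendant '[[[0,0,0],[0,-0.047,0],1],[[0,0,0],[0,-0.047,0],1],[[0,0,0],[0,-0.047,0],1],[[0,0,0],[0,-0.047,0],1],[[0,0,0],[0,-0.047,0.04],1],[[0,0,0],[0,-0.047,0.04],1],[[0,0,0],[0,-0.047,0.04],1],[[0,0,0],[0,-0.047,0.03],1]]'
cat > st.py <<'E'
from bench import monitor
import numpy as np,sys
from scipy.spatial.transform import Rotation as R
s=monitor.get_state();M=R.from_rotvec(s["tool_rot"]).as_matrix();p=np.array(s["position"])
print("t",round(s["time"],2),"p",p.round(4),"yaw",np.degrees(np.arctan2(M[1,0],M[0,0])).round(2),"z",M[:,2].round(3),"F",np.round(s["ft_force"],1),"g",round(s["grip_width"],3))
if len(sys.argv)>3:
    print("tool shift to target",(M.T@(np.array(list(map(float,sys.argv[1:4])))-p)).round(4))
E
python3 st.py 0.481 -0.2365 0.02
```

```text
time: 1.1
position: [0.4266, -0.6068, 0.22]
tool_rot: [-3.129, 0.235, -0.001]
ft_force: [-0.1, -0.6, -0.8]
grip_width: 0.172
time: 2.1
position: [0.4782, -0.237, 0.0708]
tool_rot: [3.132, -0.248, -0.003]
ft_force: [-0.6, 1.1, 1.1]
grip_width: 0.005
t 2.1 p [ 0.4782 -0.237   0.0708] yaw -9.04 z [-0.002 -0.    -1.   ] F [-0.6  1.1  1.1] g 0.005
tool shift to target [ 0.0028 -0.001   0.0508]
```

```bash
python3 -m pendant '[[[0,0,0],[0.002,0,0],1],[[0,0,0],[0,0,0.03],1],[[0,0,0],[0,0,0.02],1],[[0,0,0],[0,0,0.008],1],[[0,0,0],[0,0,0],1]]'; python3 st.py; python3 - <<'E'
from h import *
from bench import eyes
for n in("top","side"):
    im=eyes.get_image(n);cv2.imwrite(f"pics/{n}1.png",im["color"][:,:,::-1])
E
```

```text
time: 2.72
position: [0.4815, -0.2394, 0.0147]
tool_rot: [3.131, -0.248, -0.0]
ft_force: [-1.0, -0.2, 0.8]
grip_width: 0.006
t 2.73 p [ 0.4815 -0.2394  0.0147] yaw -9.04 z [-0. -0. -1.] F [-1.  -0.2  0.8] g 0.006
```

View pics/side1.png

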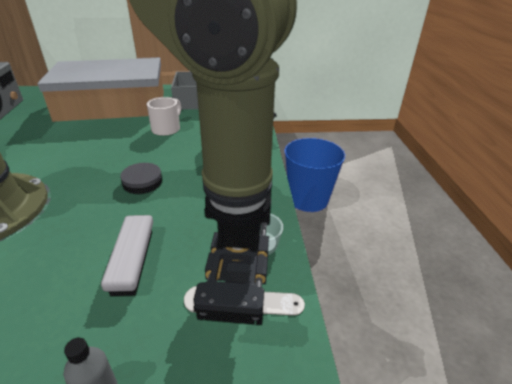

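The side view shows the gripper over the middle of the horn, with the blade at (190,298) and the hole at (296,304). I'll descend until it touches.

```bash
python3 -m pendant '[[[0,0,0],[0,0.001,0.006],1],[[0,0,0],[0,0,0.003],1],[[0,0,0],[0,0,0.002],1],[[0,0,0],[0,0,0],1]]'; python3 st.py
```

```text
time: 3.32
position: [0.4818, -0.2394, 0.0036]
tool_rot: [3.132, -0.245, 0.0]
ft_force: [0.1, -1.0, -0.2]
grip_width: 0.003
t 3.33 p [ 0.4818 -0.2394  0.0036] yaw -8.96 z [ 0. -0. -1.] F [ 0.1 -1.  -0.2] g 0.003
```

```bash
python3 -m pendant '[[[0,0,0],[0,0,0.001],1],[[0,0,0],[0,0,0.001],1],[[0,0,0],[0,0,0],1]]'; python3 st.py
```

```text
time: 3.7
position: [0.4822, -0.2395, 0.0034]
tool_rot: [3.131, -0.246, 0.0]
ft_force: [-4.5, 2.3, 12.6]
grip_width: 0.005
t 3.7 p [ 0.4822 -0.2395  0.0034] yaw -8.97 z [ 0.    -0.001 -1.   ] F [-4.5  2.3 12.6] g 0.005
```

```bash
python3 -m pendant '[[[0,0,0],[0.003,0,0],1],[[0,0,0],[0.005,0,0],1],[[0,0,0],[0.006,0,0],1],[[0,0,0],[0.006,0,0],1],[[0,0,0],[0,0,0],1]]'; python3 st.py; python3 - <<'E'
from h import *
from bench import eyes
for n in("top","side"):
    im=eyes.get_image(n);cv2.imwrite(f"pics/{n}2.png",im["color"][:,:,::-1])
E
```

```text
time: 4.32
position: [0.5029, -0.2435, 0.0034]
tool_rot: [3.13, -0.246, 0.004]
ft_force: [-1.6, 0.4, 10.1]
grip_width: 0.002
t 4.33 p [ 0.5029 -0.2435  0.0034] yaw -8.97 z [ 0.002 -0.002 -1.   ] F [-1.6  0.4 10.1] g 0.002
```

View pics/side2.png

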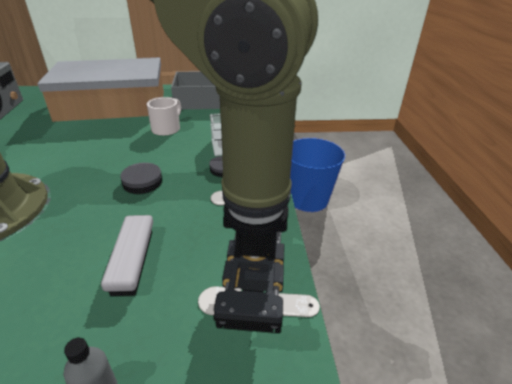

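The horn moves with the tips: its hole is now at (311,304). I continue.

```bash
python3 -m pendant '[[[0,0,0],[0.006,0,0],1],[[0,0,0],[0.007,0,0],1],[[0,0,0],[0.007,0,0],1],[[0,0,0],[0.007,0,0],1],[[0,0,0],[0,0,0],1]]'; python3 -m pendant '[[[0,0,0],[0.006,0,0],1],[[0,0,0],[0.007,0,0],1],[[0,0,0],[0.007,0,0],1],[[0,0,0],[0.007,0,0],1],[[0,0,0],[0,0,0],1]]'; python3 st.py;python3 - <<'E'
from h import *
from bench import eyes
for n in("top","side"):
    im=eyes.get_image(n);cv2.imwrite(f"pics/{n}3.png",im["color"][:,:,::-1])
E
```

```text
time: 5.05
position: [0.5298, -0.2477, 0.0035]
tool_rot: [3.13, -0.246, 0.004]
ft_force: [-1.7, 0.4, 8.4]
grip_width: 0.006
time: 5.68
position: [0.5565, -0.2518, 0.0034]
tool_rot: [3.13, -0.246, 0.004]
ft_force: [-0.6, -0.3, 8.1]
grip_width: 0.005
t 5.67 p [ 0.5565 -0.2518  0.0034] yaw -8.97 z [ 0.003 -0.002 -1.   ] F [-0.6 -0.3  8.1] g 0.005
```

View pics/side3.png

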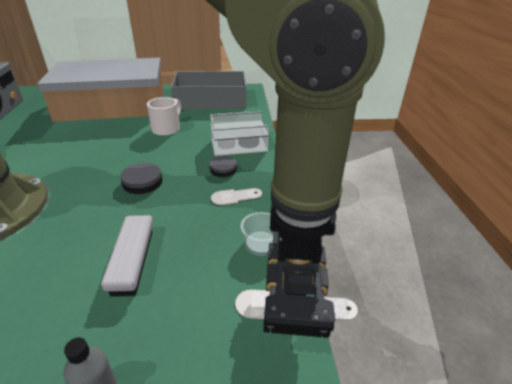

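View pics/top3.png

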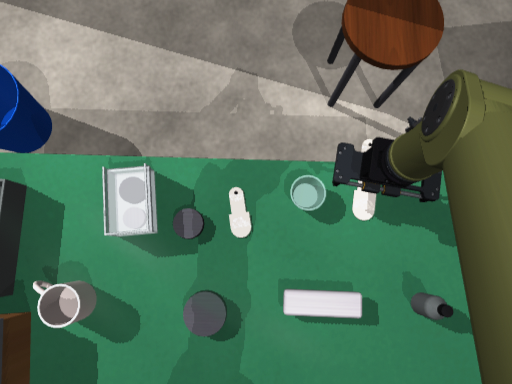

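```bash
python3 -m pendant '[[[0,0,0],[0.005,0,0],1],[[0,0,0],[0.005,0,0],1],[[0,0,0],[0,0,0],1],[[0,0,0],[0,0,-0.003],1],[[0,0,0],[0,0,-0.01],1],[[0,0,0],[0,0,-0.05],1],[[0,0,0],[0,0,-0.05],-1],[[0,0,0],[0,0,0],-1]]'; python3 -m pendant '[[[0,0,0],[-0.06,0,0],-1],[[0,0,0],[-0.06,0,0],-1],[[0,0,0],[-0.06,0,0],-1],[[0,0,0],[0,0,0],-1]]';python3 st.py;python3 - <<'E'
from h import *
from bench import eyes
for n in("top","side"):
    im=eyes.get_image(n);cv2.imwrite(f"pics/{n}4.png",im["color"][:,:,::-1]);np.savez(f"{n}4.npz",**im)
E
```

```text
time: 6.78
position: [0.568, -0.2537, 0.1201]
tool_rot: [3.129, -0.245, 0.014]
ft_force: [0.3, -0.5, -0.2]
grip_width: 0.152
time: 7.28
position: [0.3811, -0.2235, 0.1126]
tool_rot: [-3.131, 0.251, 0.009]
ft_force: [-0.6, 0.4, -0.2]
grip_width: 0.603
t 7.28 p [ 0.3811 -0.2235  0.1126] yaw -9.16 z [-0.006  0.001 -1.   ] F [-0.6  0.4 -0.2] g 0.603
```

View pics/side4.png

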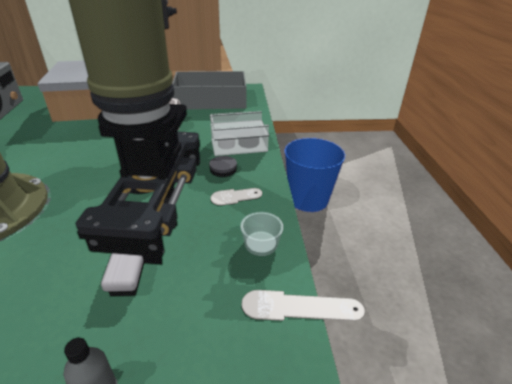

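View pics/top4.png

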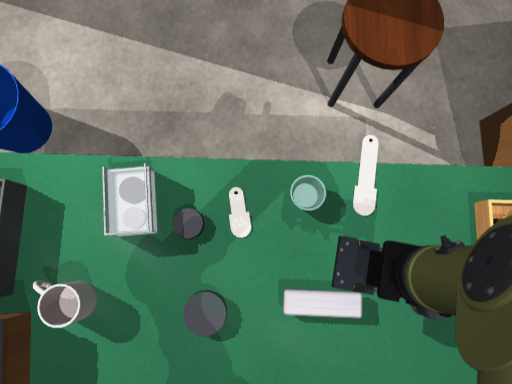

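Clean view: the horn overhangs with its hole at (370,140) in the top view and the blade end at (364,214). I measure it again.

```bash
python3 - <<'E'
from h import *
T=dict(np.load("top4.npz"));S=dict(np.load("side4.npz"))
for n,im,b in(("top",T,(345,130,390,218)),("side",S,(235,280,370,325))):
    q,P,r=horn(im,b,thr=165);print(n,np.round(r[0],4),np.round(r[1],4),r[2],q.min(0),q.max(0))
hT=cast(T,(370,140),.003);hS=cast(S,(355,309),.003);print(hT.round(4),hS.round(4))
E
```

```text
top [ 0.5775 -0.2511] [0.0461 0.1828] 82.00760650634766 [353 130] [378 214]
side [ 0.5755 -0.2504] [0.0472 0.1743] 83.30609130859375 [243 290] [364 319]
[[ 0.647  -0.2589  0.003 ]] [[ 0.649  -0.2606  0.003 ]]
```

```bash
python3 -m pendant '[[[0,0,-1.6],[0,0,0],-1],[[0,0,0],[0.05,0,0],-1],[[0,0,0],[0.05,0,0],-1],[[0,0,0],[0.05,0,0],-1],[[0,0,0],[0.05,0,0],-1],[[0,0,0],[0.05,0,0],-1],[[0,0,0],[0,0,0],-1],[[0,0,0],[0,0,0],-1]]'; python3 st.py 0.634 -0.2585 -0.012
```

```text
time: 8.38
position: [0.6349, -0.2561, 0.1133]
tool_rot: [-3.134, 0.2, 0.003]
ft_force: [0.1, -0.0, 0.5]
grip_width: 1.002
t 8.38 p [ 0.6349 -0.2561  0.1133] yaw -7.31 z [-0.002  0.001 -1.   ] F [ 0.1 -0.   0.5] g 1.002
tool shift to target [-0.0003  0.0026  0.1253]
```

```bash
python3 -m pendant '[[[0,0,0],[0,0.0025,0.03],-1],[[0,0,0],[0,0,0.03],-1],[[0,0,0],[0,0,0.03],-1],[[0,0,0],[0,0,0.02],-1],[[0,0,0],[0,0,0.015],-1],[[0,0,0],[0,0,0],-1]]'; python3 st.py 0.634 -0.2585 -0.012;python3 - <<'E'
from h import *
from bench import eyes
for n in("top","side"):
    im=eyes.get_image(n);cv2.imwrite(f"pics/{n}5.png",cv2.resize(im["color"][100:360,200:450,::-1] if n=="side" else im["color"][90:290,280:480,::-1],None,fx=2.3,fy=2.3))
E
```

```text
time: 9.12
position: [0.6337, -0.2589, -0.0113]
tool_rot: [-3.135, 0.202, 0.003]
ft_force: [-0.8, 0.2, 0.5]
grip_width: 1.0
t 9.12 p [ 0.6337 -0.2589 -0.0113] yaw -7.37 z [-0.002  0.    -1.   ] F [-0.8  0.2  0.5] g 1.0
tool shift to target [ 0.0002 -0.0004  0.0007]
```

View pics/side5.png

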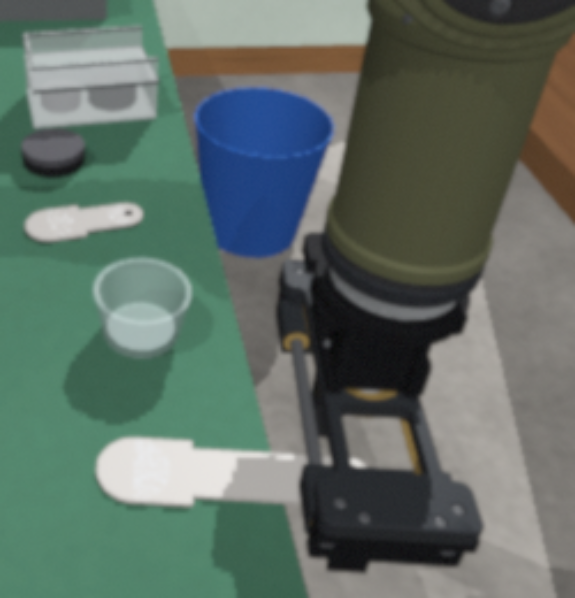

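View pics/top5.png

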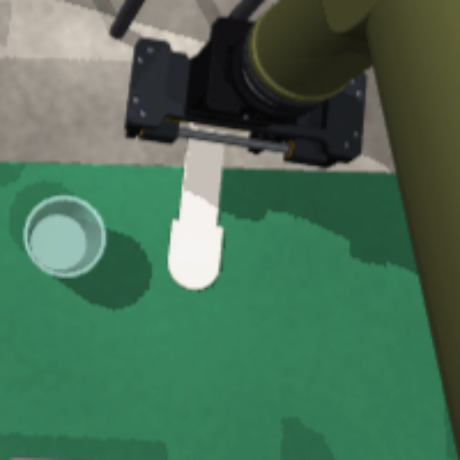

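The fingers straddle the handle clear of the table edge. I lower slightly, then close.

```bash
python3 -m pendant '[[[0,0,0],[0,0,0.005],-1],[[0,0,0],[0,0,0],1],[[0,0,0],[0,0,0],1],[[0,0,0],[0,0,0],1],[[0,0,0],[0,0,0],1],[[0,0,0],[0,0,0],1],[[0,0,0],[0,0,0],1],[[0,0,0],[0,0,0],1]]' 40; python3 st.py; python3 -m pendant '[[[0,0,0],[0,0,0],1],[[0,0,0],[0,0,-0.005],1],[[0,0,0],[0,0,-0.01],1],[[0,0,0],[0,0,-0.015],1],[[0,0,0],[0,0,-0.015],1],[[0,0,0],[0,0,0],1]]'; python3 st.py;python3 - <<'E'
from h import *
from bench import eyes
for n in("top","side"):
    im=eyes.get_image(n);cv2.imwrite(f"pics/{n}6.png",cv2.resize(im["color"][100:360,200:450,::-1] if n=="side" else im["color"][90:290,280:480,::-1],None,fx=2.3,fy=2.3))
E
```

```text
time: 10.22
position: [0.6345, -0.259, -0.0155]
tool_rot: [3.135, -0.202, -0.0]
ft_force: [-0.2, -0.4, -0.1]
grip_width: 0.378
t 10.22 p [ 0.6345 -0.259  -0.0155] yaw -7.37 z [-0. -0. -1.] F [-0.2 -0.4 -0.1] g 0.378
time: 10.98
position: [0.6362, -0.2596, 0.0322]
tool_rot: [3.134, -0.202, 0.006]
ft_force: [1.2, -0.3, -0.5]
grip_width: 0.374
t 10.97 p [ 0.6362 -0.2596  0.0322] yaw -7.37 z [ 0.004 -0.002 -1.   ] F [ 1.2 -0.3 -0.5] g 0.374
```

View pics/side6.png

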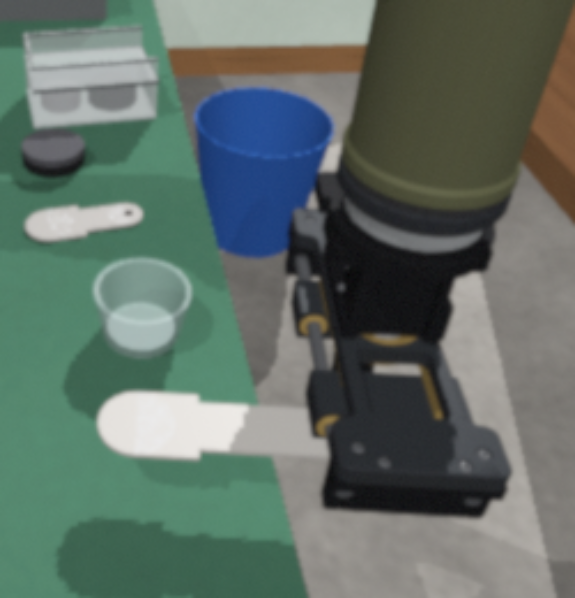

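View pics/top6.png

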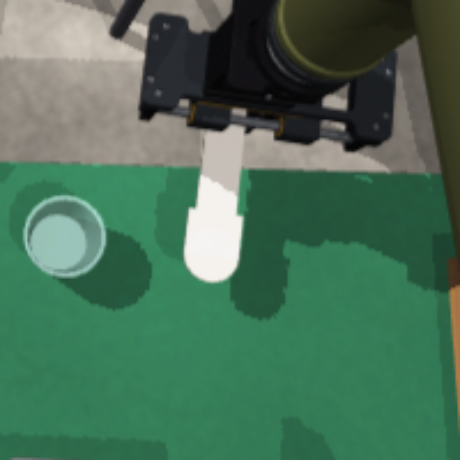

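The grip holds (opening ≈33 mm) and the horn looks level. I raise, turn to the box's heading and carry it across.

```bash
python3 -m pendant '[[[0,0,0],[0,0,-0.03],1],[[0,0,0],[0,0,-0.04],1],[[0,0,0],[0,0,-0.04],1],[[0,0,-4.7],[0,0,0],1],[[0,0,-4.7],[0,0,0],1],[[0,0,-4.7],[0,0,0],1],[[0,0,0],[0.012,0,0],1],[[0,0,0],[0.011,0,0],1]]'; python3 -m pendant '[[[0,0,0],[0,-0.015,0],1],[[0,0,0],[0,-0.03,0],1],[[0,0,0],[0,-0.035,0],1],[[0,0,0],[0,-0.035,0],1],[[0,0,0],[0,-0.035,0],1],[[0,0,0],[0,-0.035,0],1],[[0,0,0],[0,-0.035,0],1],[[0,0,0],[0,-0.035,0],1]]';  python3 -m pendant '[[[0,0,0],[0,-0.035,0],1],[[0,0,0],[0,-0.035,0],1],[[0,0,0],[0,-0.035,0],1],[[0,0,0],[0,-0.035,0],1],[[0,0,0],[0,-0.035,0],1],[[0,0,0],[0,-0.035,0],1],[[0,0,0],[0,-0.02,0],1],[[0,0,0],[0,0,0],1]]'; python3 st.py 0.5998 0.2422 0.032;python3 - <<'E'
from h import *
from bench import eyes
for n in("top","side"):
    im=eyes.get_image(n);np.savez(f"{n}7.npz",**im);cv2.imwrite(f"pics/{n}7.png",im["color"][:,:,::-1])
E
```

```text
time: 12.08
position: [0.6582, -0.256, 0.1391]
tool_rot: [-3.136, -0.182, 0.0]
ft_force: [0.5, 0.4, 0.4]
grip_width: 0.379
time: 13.08
position: [0.6269, -0.0006, 0.1396]
tool_rot: [-3.136, -0.185, 0.0]
ft_force: [-0.7, 0.7, -1.0]
grip_width: 0.38
time: 14.08
position: [0.5996, 0.2275, 0.1395]
tool_rot: [-3.135, -0.19, 0.001]
ft_force: [-0.9, 0.1, -0.5]
grip_width: 0.372
t 14.07 p [0.5996 0.2275 0.1395] yaw 6.93 z [-0.  0. -1.] F [-0.9  0.1 -0.5] g 0.372
tool shift to target [ 0.0021 -0.0145  0.1075]
```

View pics/side7.png

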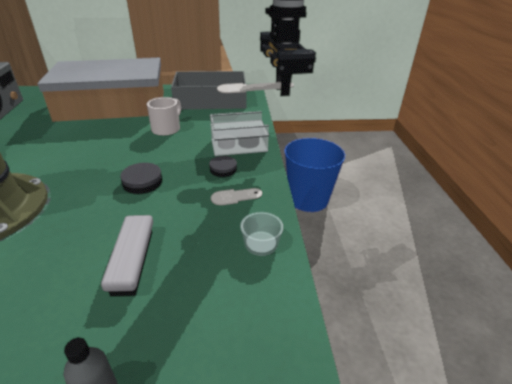

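View pics/top7.png

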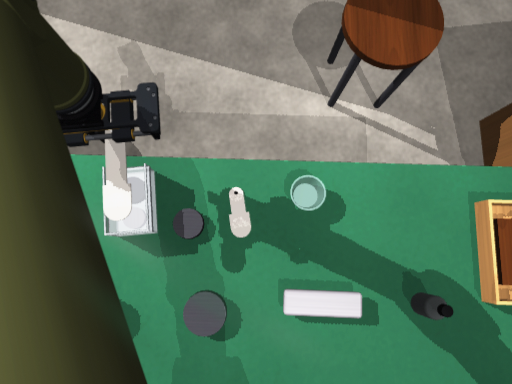

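The held horn is visible at (118,190) in the top view and (240,88) in the side view. I check its pitch and tip position by depth.

```bash
python3 - <<'E'
from h import *
T=dict(np.load("top7.npz"))
q,P,r=horn(T,(95,135,140,225),z=.158,thr=165);print(np.round(r[0],4),np.round(r[1],4),r[2],q.min(0),q.max(0))
for nm in("top7","side7"):
    I=dict(np.load(nm+".npz"));u,v,P=cloud(I)
    k=(P[:,2]>.125)&(P[:,2]<.19)&(P[:,0]<.585)&(P[:,0]>.42)&(abs(P[:,1]-.22)<.04)
    c=I["color"][v,u].astype(int);k&=c.min(1)>120
    A=np.c_[P[k,0],P[k,1],np.ones(k.sum())];co,_,_,_=np.linalg.lstsq(A,P[k,2],rcond=None)
    print(nm,k.sum(),"slope x,y deg",np.degrees(co[:2]).round(2),"z at TCP",(np.array([.5996,.2275,1])@co).round(4),P[k].min(0).round(4),P[k].mean(0).round(4),P[k].max(0).round(4))
    rr=cv2.minAreaRect(P[k,:2].astype(np.float32));print(np.round(rr[0],4),np.round(rr[1],4),rr[2])
E
```

```text
[0.5144 0.2111] [0.1442 0.0612] 4.234574317932129 [102 140] [139 224]
top7 1817 slope x,y deg [0.42 0.22] z at TCP 0.158 [0.4518 0.1903 0.1536] [0.513  0.2181 0.1574] [0.5848 0.2425 0.1608]
[0.519  0.2176] [0.1348 0.0467] 4.823050498962402
side7 387 slope x,y deg [0.37 0.24] z at TCP 0.1567 [0.4563 0.1855 0.1534] [0.5168 0.213  0.1561] [0.5848 0.2383 0.1578]
[0.521  0.2168] [0.1326 0.0478] 9.690394401550293
```

The horn is level (under 0.5°) and its heading matches the box. I align it and lower.

```bash
python3 -m pendant '[[[0,0,0],[0.002,-0.007,0],1],[[0,0,0],[0,-0.007,0],1],[[0,0,0],[0,0,0.02],1],[[0,0,0],[0,0,0.02],1],[[0,0,0],[0,0,0],1]]'; python3 st.py 0.5998 0.2422 0.032;python3 - <<'E'
from h import *
from bench import eyes
for n in("top","side"):
    im=eyes.get_image(n);np.savez(f"{n}8.npz",**im);cv2.imwrite(f"pics/{n}8.png",cv2.resize(im["color"][60:210,150:330,::-1] if n=="side" else im["color"][130:250,80:240,::-1],None,fx=4,fy=4,interpolation=cv2.INTER_CUBIC))
E
```

```text
time: 14.8
position: [0.5989, 0.2381, 0.0959]
tool_rot: [3.134, 0.184, -0.009]
ft_force: [-0.0, -0.1, -0.8]
grip_width: 0.374
t 14.8 p [0.5989 0.2381 0.0959] yaw 6.71 z [-0.006 -0.002 -1.   ] F [-0.  -0.1 -0.8] g 0.374
tool shift to target [ 0.0017 -0.0041  0.0639]
```

View pics/side8.png

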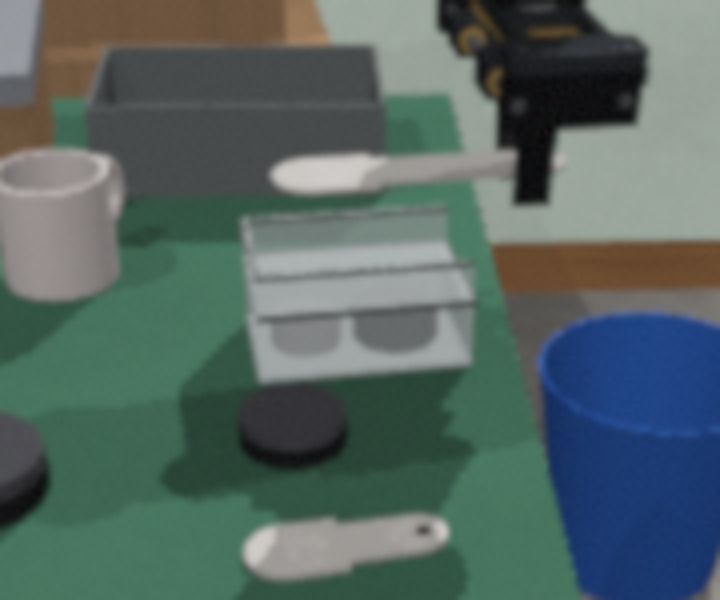

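View pics/top8.png

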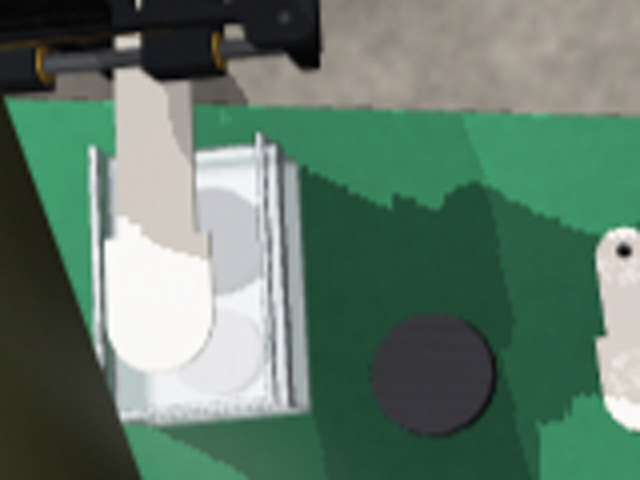

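```bash
python3 -m pendant '[[[0,0,0],[0.001,-0.003,0.015],1],[[0,0,0],[0,0,0.015],1],[[0,0,0],[0,0,0.012],1],[[0,0,0],[0,0,0],1]]'; python3 st.py 0.5998 0.2422 0.032;python3 - <<'E'
from h import *
from bench import eyes
for n in("top","side"):
    im=eyes.get_image(n);np.savez(f"{n}9.npz",**im);cv2.imwrite(f"pics/{n}9.png",cv2.resize(im["color"][60:210,150:330,::-1] if n=="side" else im["color"][130:250,80:240,::-1],None,fx=4,fy=4,interpolation=cv2.INTER_CUBIC))
E
```

```text
time: 15.4
position: [0.6005, 0.242, 0.0557]
tool_rot: [3.135, 0.184, -0.005]
ft_force: [-0.3, -0.1, 0.4]
grip_width: 0.376
t 15.4 p [0.6005 0.242  0.0557] yaw 6.73 z [-0.003 -0.001 -1.   ] F [-0.3 -0.1  0.4] g 0.376
tool shift to target [-0.0006 -0.0003  0.0237]
```

View pics/side9.png

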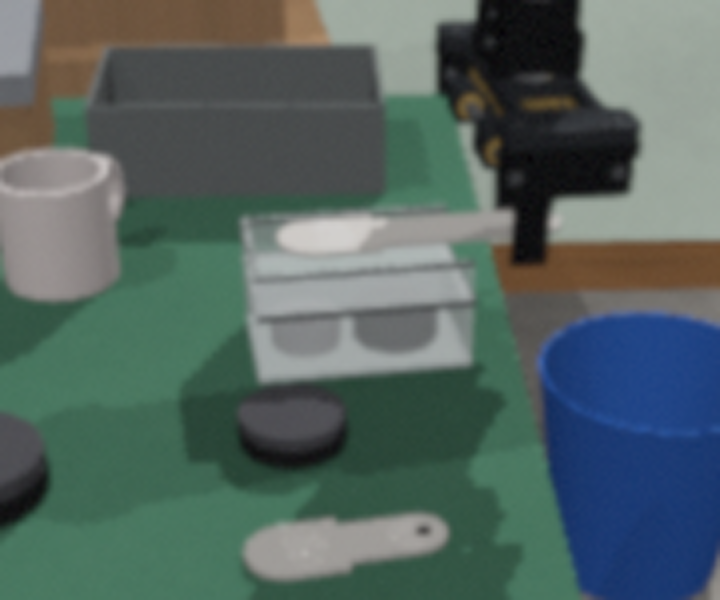

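View pics/top9.png

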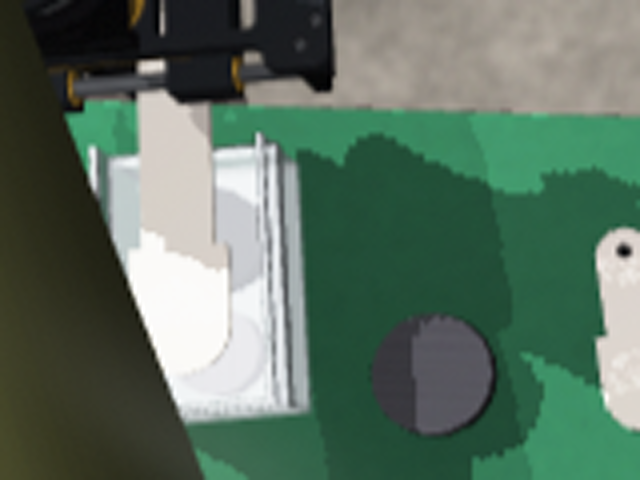

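At rim height the blade sits centred, about 15 mm off the right wall. I lower it to the floor.

```bash
python3 -m pendant '[[[0,0,0],[0,0,0.008],1],[[0,0,0],[0,0,0.008],1],[[0,0,0],[0,0,0.006],1],[[0,0,0],[0,0,0.002],1],[[0,0,0],[0,0,0],1]]'; python3 st.py; python3 -m pendant '[[[0,0,0],[0,0,0.001],1],[[0,0,0],[0,0,0],1]]'; python3 st.py
```

```text
time: 16.12
position: [0.6015, 0.2426, 0.0333]
tool_rot: [3.136, 0.184, -0.0]
ft_force: [-0.3, 0.1, 0.1]
grip_width: 0.377
t 16.12 p [0.6015 0.2426 0.0333] yaw 6.73 z [-0. -0. -1.] F [-0.3  0.1  0.1] g 0.377
time: 16.38
position: [0.6017, 0.2426, 0.0327]
tool_rot: [3.136, 0.184, 0.0]
ft_force: [-0.7, 0.1, -0.4]
grip_width: 0.373
t 16.38 p [0.6017 0.2426 0.0327] yaw 6.73 z [ 0. -0. -1.] F [-0.7  0.1 -0.4] g 0.373
```

```bash
python3 -m pendant '[[[0,0,0],[-0.001,0,0.001],1],[[0,0,0],[0,0,0.001],1],[[0,0,0],[0,0,0],1]]'; python3 st.py; python3 -m pendant '[[[0,0,0],[0,0,0.001],1],[[0,0,0],[0,0,0],1]]'; python3 st.py
```

```text
time: 16.75
position: [0.6005, 0.2424, 0.0304]
tool_rot: [3.136, 0.184, -0.0]
ft_force: [1.1, -0.6, -0.4]
grip_width: 0.373
t 16.75 p [0.6005 0.2424 0.0304] yaw 6.73 z [-0. -0. -1.] F [ 1.1 -0.6 -0.4] g 0.373
time: 17.0
position: [0.6007, 0.2425, 0.0296]
tool_rot: [3.136, 0.184, 0.0]
ft_force: [-0.8, -0.1, -1.0]
grip_width: 0.377
t 17.0 p [0.6007 0.2425 0.0296] yaw 6.73 z [ 0. -0. -1.] F [-0.8 -0.1 -1. ] g 0.377
```

```bash
python3 -m pendant '[[[0,0,0],[0,0,0.0005],1],[[0,0,0],[0,0,0],1]]'; python3 st.py; python3 - <<'E'
from h import *
from bench import eyes
for n in("top","side"):
    im=eyes.get_image(n);np.savez(f"{n}10.npz",**im);cv2.imwrite(f"pics/{n}10.png",cv2.resize(im["color"][60:210,150:330,::-1] if n=="side" else im["color"][130:250,80:240,::-1],None,fx=4,fy=4,interpolation=cv2.INTER_CUBIC))
E
```

```text
time: 17.25
position: [0.6007, 0.2425, 0.0292]
tool_rot: [3.136, 0.184, 0.0]
ft_force: [-0.5, -0.7, 1.2]
grip_width: 0.377
t 17.25 p [0.6007 0.2425 0.0292] yaw 6.73 z [ 0. -0. -1.] F [-0.5 -0.7  1.2] g 0.377
```

View pics/side10.png

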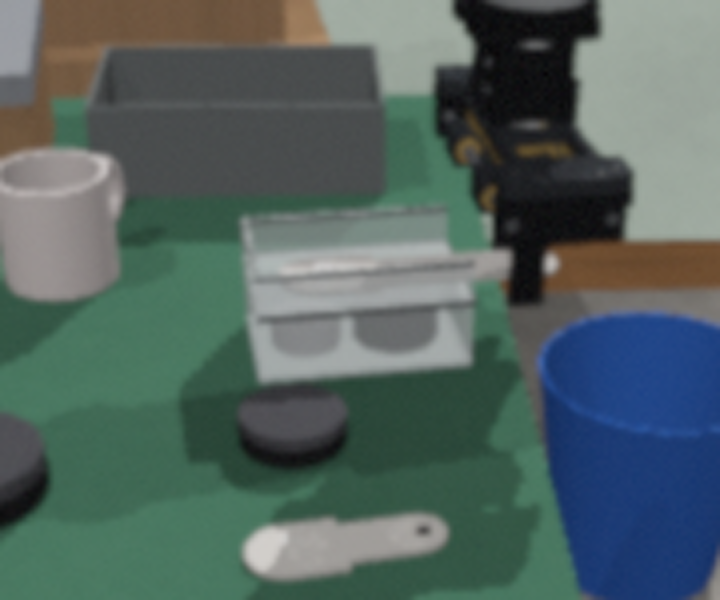

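View pics/top10.png

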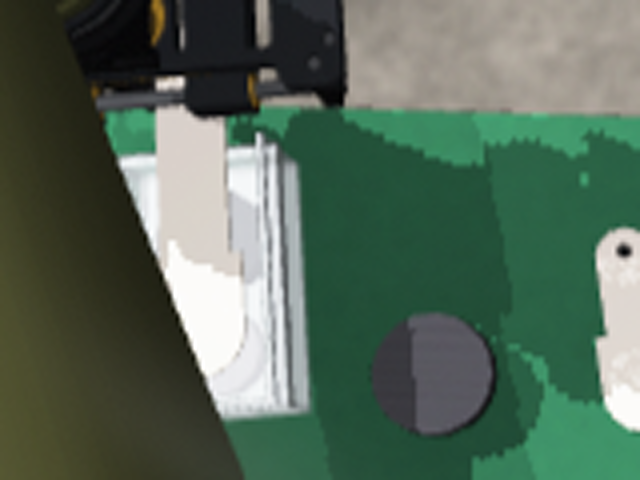

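The horn lies in the tier with about 1 N of contact. I release it and withdraw straight up.

```bash
python3 -m pendant '[[[0,0,0],[0,0,0],-1],[[0,0,0],[0,0,0],-1],[[0,0,0],[0,0,0],-1],[[0,0,0],[0,0,0],-1],[[0,0,0],[0,0,0],-1],[[0,0,0],[0,0,0],-1],[[0,0,0],[0,0,0],-1]]'; python3 st.py; python3 -m pendant '[[[0,0,0],[0,0,-0.01],-1],[[0,0,0],[0,0,-0.03],-1],[[0,0,0],[0,0,-0.04],-1],[[0,0,0],[0,0,-0.05],-1],[[0,0,0],[0,0.05,-0.03],-1],[[0,0,0],[0,0.05,0],-1],[[0,0,0],[0,0.05,0],-1],[[0,0,0],[0,0.05,0],-1]]';python3 -m pendant '[[[0,0,0],[0,0.05,0],-1],[[0,0,0],[0,0.05,0],-1],[[0,0,0],[0,0.05,0],-1],[[0,0,0],[0,0.05,0],-1],[[0,0,0],[0,0,0],-1]]'; python3 st.py; python3 - <<'E'
from h import *
from bench import eyes
for n in("top","side"):
    im=eyes.get_image(n);np.savez(f"{n}11.npz",**im);cv2.imwrite(f"pics/{n}11.png",cv2.resize(im["color"][60:210,150:330,::-1] if n=="side" else im["color"][110:260,80:260,::-1],None,fx=4,fy=4,interpolation=cv2.INTER_CUBIC))
    if n=="top":cv2.imwrite("pics/topfull11.png",im["color"][:,:,::-1])
E
```

```text
time: 18.23
position: [0.6006, 0.2424, 0.029]
tool_rot: [3.136, 0.184, 0.0]
ft_force: [0.5, 0.0, 0.6]
grip_width: 0.984
t 18.23 p [0.6006 0.2424 0.029 ] yaw 6.73 z [ 0. -0. -1.] F [0.5 0.  0.6] g 0.984
time: 19.23
position: [0.6242, 0.0423, 0.1902]
tool_rot: [3.136, 0.185, 0.002]
ft_force: [-0.1, 0.3, -0.4]
grip_width: 1.003
time: 19.85
position: [0.6467, -0.162, 0.1893]
tool_rot: [3.133, 0.17, -0.0]
ft_force: [-0.5, -0.5, 0.5]
grip_width: 1.002
t 19.85 p [ 0.6467 -0.162   0.1893] yaw 6.21 z [-0.    -0.004 -1.   ] F [-0.5 -0.5  0.5] g 1.002
```

View pics/side11.png

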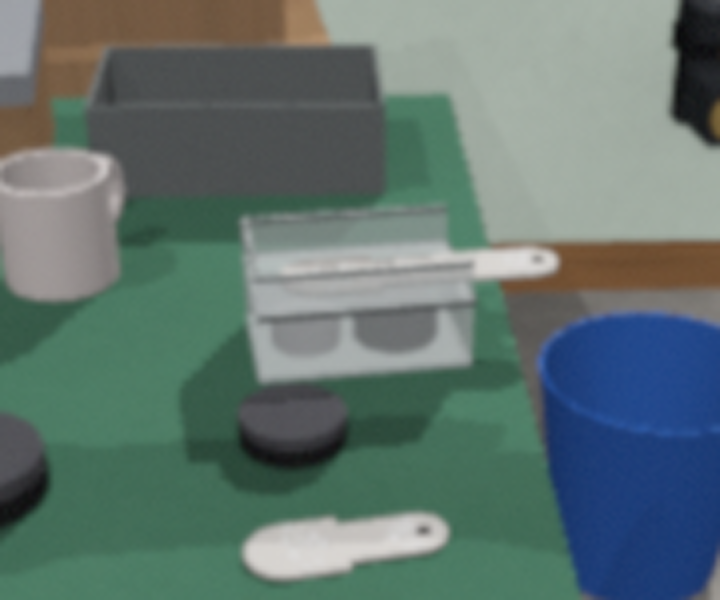

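View pics/top11.png

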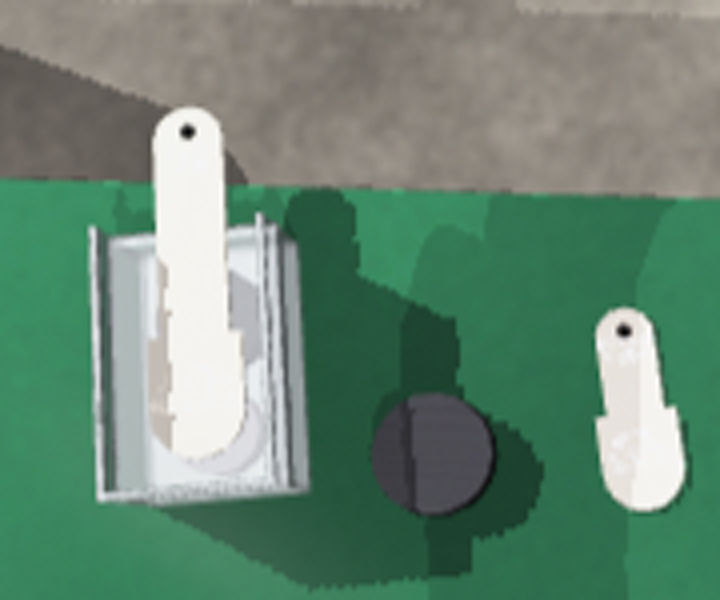

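The horn lies straight in the tier with its handle out of the front: zoomed top view hole at (187,131), blade end at (200,460). I check the numbers before handing in.

```bash
python3 - <<'E'
from h import *
T=dict(np.load("top11.npz"));f=lambda p:cast(T,(80+p[0]/4,110+p[1]/4),.048)[0,:2]
a=np.radians(6.7);B=np.array([[np.cos(a),np.sin(a)],[-np.sin(a),np.cos(a)]])
for n,p in dict(hole=(187,131),handle_end=(187,107),blade_end=(203,460),bladeL=(148,400),bladeR=(244,400)).items():print(n,(B@(f(p)-[.5,.2305])).round(4))
u,v,P=cloud(T);c=T["color"][v,u].astype(int);Q=(P[:,:2]-[.5,.2305])@B.T
k=(abs(Q[:,1])<.014)&(Q[:,0]>-.04)&(Q[:,0]<.125)&(P[:,2]>.03)&(P[:,2]<.07)&(c.min(1)>140)
co=np.linalg.lstsq(np.c_[Q[k],np.ones(k.sum())],P[k,2],rcond=None)[0];print("tilt deg",np.degrees(co[:2]).round(2),"z0",co[2].round(4))
print("short",np.round(horn(T,(220,180,260,245))[2][0],4),horn(T,(220,180,260,245))[2][2])
E
```

```text
hole [ 0.1135 -0.0002]
handle_end [ 0.126  -0.0006]
blade_end [-0.0509 -0.0016]
bladeL [-0.0195  0.0236]
bladeR [-0.0237 -0.0224]
tilt deg [ 0.02 -0.48] z0 0.0481
short [0.4855 0.0182] 9.570417404174805
```

```bash
python3 -c "
from bench import order
print(order.close_job())"; python3 st.py
```

```text
the job is handed in; nothing more can be done
None
the job is handed in; nothing more can be done
```

The longer horn now lies flat and straight in the upper tier, blade first, and I've handed the job in. I slid it with closed fingertips at about 8–13 N until the handle overhung the front edge by about 6 cm. I gripped the handle there by its side edges, carried it over, lowered it to the floor of the tier, and let go.

Last checks, from pictures taken before handing in:
- **Depth in the tier:** about 115 of 175 mm is inside. The blade end is about 11 mm short of the back wall, and the handle sticks about 61 mm out of the open front.
- **Flat and straight:** it is centred within 2 mm and parallel to the walls. Tilt is at most 0.5°, with its top at 48 mm, so it rests on the tier floor.
- **Shorter horn:** its centre is within 1 mm of where it started. Its fitted heading read 9.6° against 7.8° at the start. I put that down to shadows on the image outline, since the robot never touched it.
- **Robot:** it stood clear of everything with the gripper open. About 20 s of the 58 s were used.

No check failed. After the slide, the two cameras disagreed by 1–2° on the horn's heading. I used a middle value, and the grip and final pose came out straight.

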